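# Raise the brush hanger to its second stop and hold it

### The arm

A 6-joint arm with a two-finger parallel gripper is mounted at the origin on the work surface. World frame = base frame: x ahead of the robot, y to its left, z up, the work surface at z = 0. Lengths are in m, angles in degrees, forces in N, time in s.
With the tool pointing down it reaches from about 0.375 to 0.75 m from the base axis. Payload 9 kg.
Tool frame: the origin (TCP) lies where the fingers leave the gripper's body, on its centre line; the fingertips stand 73 mm ahead of it and the grasp point (between the pads) lies 54 mm ahead of it (robot.tip_reach is the distance from the TCP to the fingertips, in m); z points along the fingers, y is the line along which they close (so a half turn about z gives the same grasp; the last joint's range is limited). The gripper opens to 85 mm and grips with 20 to 120 N. Pads are 22 mm wide; open, the fingers measure 114 mm over their backs; the gripper's body (76 mm by 85 mm) begins 54 mm behind the grasp point. The pads swing forward as they close: fully open they stand 13 mm farther back than shut.
Start: joints at [-82.145, 5.964, 5.575, 89.605, 0, 77.527], TCP at [0.208, -0.563, 0.304] pointing down, gripper open.
Joint ranges: [-171.21, 171.21], [-48.23, 106.86], [-62.78, 66.21], [-105.2, 120.99], [-86.42, 89.51], [-180, 180]. Speed limits (degrees/s): [127.2, 127.2, 147.25, 180, 180, 180].

### API

Orientations are given as [roll, pitch, yaw] about the fixed x, y, z axes, in that order (R = Rz(yaw) Ry(pitch) Rx(roll)).
In Python, from plant import robot gives the robot as it stands. Calls block until the motion is done:
- robot.move_pose(position, orientation): joint-space move of the TCP to a pose.
- robot.line_to(position, vel=0.15, rotation=None, guard=None): straight line of the TCP; rotation=None keeps the orientation; vel is the mean speed in m/s. With guard (N) it stops when the force on the tool has changed by that much, and returns True; else False.
- robot.goto_joints(angles): joint-space move.
- robot.set_gripper(opening): finger opening in m; the grip force is fixed at half the most; returns when the fingers have stopped.
- robot.pause(seconds).
- robot.ik(position, orientation): joint angles nearest the present ones, or None.
- robot.observe(): the state.
- robot.grab_frame(name): name is "scene" or "top" or "wrist"; returns the picture (480x640x3 uint8, blue, green, red); there is no depth.
- robot.get_calibration(name): a dict with "vertical_fov" (degrees; the focal length in pixels is half the picture's height over the tangent of half this angle, whatever the lens; pixels are square), "cx", "cy" (the principal point, pixels), "k1" (the pictures are not rectified: a ray, as slopes to the right and down, at radius r is drawn at 1 + k1 r^2 times it, then the intrinsics apply), "rvec" (rotation vector, rad) and "tvec" (3), from world to camera coordinates, as OpenCV has them. Camera axes: x right, y down, z forward; pixel columns grow to the right and rows downward; lengths in m; the calibration is good to about 2 mm. A picture is of the moment at which its call begins: read the wrist's pose just before it. get_calibration takes no time and is no camera call; for the wrist camera it gives the pose at the moment of the call.
A pose or a line that the arm cannot do raises robot.IKError and nothing moves.
- robot.job_done(): hands the job in; it is judged then, once.
The state is a dict: "time": time; "q": joint angles; "qvel": joint speeds; "joint_torque": joint torques, N m; "tool_pos": TCP position; "tcp_rot": TCP orientation; "ft_force": force on the tool from outside, world axes, zero at the start; "torque": the same for the moment, N m; "gripper_width": finger opening in m; "gripper_force": force on a finger pad.
Only numpy, scipy, OpenCV 4.12 (cv2) and the standard library are available. Lean on these libraries where they do the work, as an engineer would, in place of code of your own. Each camera call takes 0.05 s, during which the arm holds its last target. There are 200 camera calls.

### The job

Of the three telescoping brush hangers on the shelf, take the one whose crossbar is of the middle length: squeeze in the release button on its wooden head and pull the head straight up, past the soft first stop, to the firm second stop. Finish while holding it there fully extended, for it springs down when let go. Keep the other two hangers stowed with their buttons unpressed, and do not shift or tip the other things on the shelf.

Things in the scene. Friction and masses are not known exactly. Their poses are not given: they have to be found in the camera images.
- hanger_m: Telescoping brush hanger, fixed to the shelf; the middle one of three that differ only in the crossbar's length, here 100 mm plus an end ball of 7 mm radius at each end. Origin under the foot's centre, z up. Black stone foot 80 x 80 x 25 mm, chrome sleeve 24 mm wide (collar 29 mm, top at z 108 mm), on it the rising head with the round 10 mm crossbar, which lies along y, axis at z 161 mm when stowed.
- hanger_s: Telescoping brush hanger, fixed to the shelf; the smallest of three that differ only in the crossbar's length, here 60 mm plus an end ball of 7 mm radius at each end. Origin under the foot's centre, z up. Black stone foot 80 x 80 x 25 mm, chrome sleeve 24 mm wide (collar 29 mm, top at z 108 mm), on it the rising head with the round 10 mm crossbar, which lies along y, axis at z 161 mm when stowed.
- hanger_l: Telescoping brush hanger, fixed to the shelf; the largest of three that differ only in the crossbar's length, here 140 mm plus an end ball of 7 mm radius at each end. Origin under the foot's centre, z up. Black stone foot 80 x 80 x 25 mm, chrome sleeve 24 mm wide (collar 29 mm, top at z 108 mm), on it the rising head with the round 10 mm crossbar, which lies along y, axis at z 161 mm when stowed.
- grip_m (a point): Centre of the middle hanger's head, a dark wooden block 26 mm (x) by 30 mm (y) by 44 mm high, 134 mm above the shelf when stowed; rises with it. All three heads are alike. The button is in the +x face at this height; the -x face is plain. Fingers coming down either side of the crossbar and closing along x squeeze the button flush.
- rise_m (a joint): Height of the middle hanger's head above stowed, m: 0 stowed and latched, soft first stop (a click, 2 to 3 N extra) near 0.04, firm second stop and end of travel at 0.090. Spring and weight draw it down with 3 to 5 N; let go, it falls back to the first stop or to a catch about 15 mm above stowed.
- button_m (a joint): Travel of the middle hanger's metal release button into its head, m: 0 out (6.5 mm proud of the head's +x face), 0.0065 flush; latch free beyond 0.004. Button face 12 mm (y) by 18 mm high. Spring 2 N at first, 7 N flush. Must stay pressed for the first 20 mm of the pull.
- rise_s (a joint): Height of the small hanger's head above stowed, m: 0 stowed and latched, soft first stop (a click, 2 to 3 N extra) near 0.04, firm second stop and end of travel at 0.090. Spring and weight draw it down with 3 to 5 N; let go, it falls back to the first stop or to a catch about 15 mm above stowed.
- button_s (a joint): Travel of the small hanger's metal release button into its head, m: 0 out (6.5 mm proud of the head's +x face), 0.0065 flush; latch free beyond 0.004. Button face 12 mm (y) by 18 mm high. Spring 2 N at first, 7 N flush. Must stay pressed for the first 20 mm of the pull.
- rise_l (a joint): Height of the large hanger's head above stowed, m: 0 stowed and latched, soft first stop (a click, 2 to 3 N extra) near 0.04, firm second stop and end of travel at 0.090. Spring and weight draw it down with 3 to 5 N; let go, it falls back to the first stop or to a catch about 15 mm above stowed.
- button_l (a joint): Travel of the large hanger's metal release button into its head, m: 0 out (6.5 mm proud of the head's +x face), 0.0065 flush; latch free beyond 0.004. Button face 12 mm (y) by 18 mm high. Spring 2 N at first, 7 N flush. Must stay pressed for the first 20 mm of the pull.
- seal_a: White porcelain seal, 22 x 22 mm, 59 mm tall, loose, standing; origin under its foot. A bystander.
- seal_b: The second white porcelain seal, same as the first. A bystander.
- jar: Grey-glazed lidded stoneware seal jar, 90 mm wide, 89 mm high, loose; origin under its foot. A bystander.
- stand: Black stone seal stand, stepped block 60 x 120 x 40 mm, loose; origin under its foot. A bystander.
- bamboo_box: Closed bamboo brush roller box, 74 x 184 x 52 mm, loose; origin under its foot. A bystander.
- paste_dish: White closed seal-paste dish, 80 mm wide, 26 mm high, loose; origin under its foot. A bystander.
- paperweight: Brass paperweight bar 30 x 120 x 16 mm, loose; origin under its foot. A bystander.
There are look-alikes about, which are no part of the job. What is shaped like the hanger_m but pink or yellow is not meant. What is shaped like the hanger_s but yellow is not meant.

How it is judged (in metres and radians):
On the way, in this order (a step that is already met when the one before it is completed fails the run):
1. the middle hanger's button is squeezed in while its head is still stowed (value of joint button_m above 0.004 m and value of joint rise_m below 0.006 m), for 0.1 s.
2. its head is drawn up to the second stop (value of joint rise_m above 0.084 m), for 0.2 s.
At the end, for the whole second after the job is handed in: The middle hanger's head is held still by the fingers (over 3 N) within 6 mm of its second stop; the other two heads are stowed within 8 mm; every loose bystander is within 30 mm of where it stood and tilted less than 0.35 rad (value of joint rise_m above 0.084 m and velocity of joint rise_m between -0.02 and 0.02 m/s and contact force between the fingers and hanger_m above 3 N and value of joint each of rise_s, rise_l below 0.008 m and not (distance of seal_a from where it was at the start of the episode above 0.03 m) and not (distance of seal_b from where it was at the start of the episode above 0.03 m) and not (distance of jar from where it was at the start of the episode above 0.03 m) and not (distance of stand from where it was at the start of the episode above 0.03 m) and not (distance of bamboo_box from where it was at the start of the episode above 0.03 m) and not (distance of paste_dish from where it was at the start of the episode above 0.03 m) and not (distance of paperweight from where it was at the start of the episode above 0.03 m) and not (angle between seal_a's own z axis and vertical above 0.35 rad) and not (angle between seal_b's own z axis and vertical above 0.35 rad) and not (angle between jar's own z axis and vertical above 0.35 rad) and not (angle between stand's own z axis and vertical above 0.35 rad) and not (angle between bamboo_box's own z axis and vertical above 0.35 rad) and not (angle between paste_dish's own z axis and vertical above 0.35 rad) and not (angle between paperweight's own z axis and vertical above 0.35 rad)); the arm keeps its last pose, push and grip.
It fails at once if another hanger's button is pressed (over 3.5 mm) or its head raised (over 8 mm) (value of joint any of rise_s, rise_l above 0.008 m or value of joint any of button_s, button_l above 0.0035 m).
It fails at once if a bystander is shifted over 30 mm or tipped over 0.35 rad (distance of any of seal_a, seal_b, jar, stand, bamboo_box, paste_dish, paperweight from where it was at the start of the episode above 0.03 m or angle between any of seal_a, seal_b, jar, stand, bamboo_box, paste_dish, paperweight's own z axis and vertical above 0.35 rad).
It also fails if it takes over 32 s, if anything falls off the work surface, if the arm or the gripper's body presses on something with over 40 N, if the wrist force passes 120 N, or if a joint passes its speed limit or range.

## Working session

There is one attempt and no reset: what is moved stays moved. The work goes in short steps, each a Python script; the robot and the scene stay as the last script left them, time stands still between calls to the robot, and variables do not carry over. Pictures are saved under pics/ and viewed, at most 10 in all, crops included, and the job is handed in when it is done.

```bash
mkdir -p pics; python3 - <<'E'
from plant import robot
import cv2
for n in ("scene","top"):
    cv2.imwrite(f"pics/{n}0.png",robot.grab_frame(n)); print(n,robot.get_calibration(n))
s=robot.observe();print(s["time"],s["tool_pos"],s["tcp_rot"],s["gripper_width"])
E
```

```text
scene {'vertical_fov': 48.92362918832823, 'cx': 330.46575483249103, 'cy': 232.2668680851944, 'k1': -0.12504364580364247, 'rvec': array([ 2.17195544,  0.94168481, -0.41734814]), 'tvec': array([-0.40030647, -0.21140148,  1.616886  ])}
top {'vertical_fov': 53.33752652024702, 'cx': 322.29246310589326, 'cy': 238.69394869194858, 'k1': -0.07224827613616887, 'rvec': array([ 2.20212895, -2.14640993,  0.12745591]), 'tvec': array([-0.01729418,  0.63288987,  1.18587162])}
0.1 [ 0.20841993 -0.56241004  0.30316703] [-1.79931014e+02 -1.65090013e-02  2.03285249e+01] 0.08560129155839538
```

View pics/scene0.png

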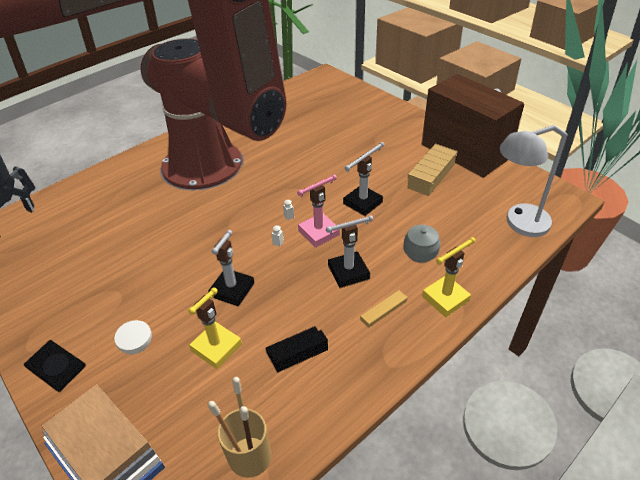

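View pics/top0.png

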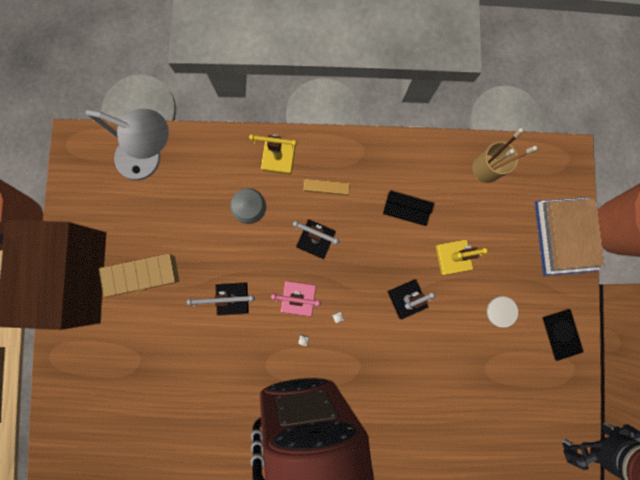

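```bash
cat > h.py <<'E'
import numpy as np,cv2
from plant import robot
def KD(c):
    f=240/np.tan(np.radians(c["vertical_fov"]/2))
    return np.array([[f,0,c["cx"]],[0,f,c["cy"]],[0,0,1]]),np.array([c["k1"],0,0,0,0.])
def rays(c,px):
    K,D=KD(c);R=cv2.Rodrigues(c["rvec"])[0]
    n=cv2.undistortPoints(np.float64(px).reshape(-1,1,2),K,D).reshape(-1,2)
    return -R.T@c["tvec"].ravel(), np.c_[n,np.ones(len(n))]@R
def plane(c,px,z):
    o,d=rays(c,px); return o+d*((z-o[2])/d[:,2])[:,None]
def proj(c,P):
    K,D=KD(c); return cv2.projectPoints(np.float64(P).reshape(-1,1,3),c["rvec"],c["tvec"],K,D)[0].reshape(-1,2)
E
python3 - <<'E'
from h import *
im=cv2.imread("pics/top0.png");c=robot.get_calibration("top");print("cam",rays(c,[[320,240]]))
hsv=cv2.cvtColor(im,cv2.COLOR_BGR2HSV)
dark=(hsv[...,2]<45).astype(np.uint8)
grey=((hsv[...,1]<50)&(hsv[...,2]>80)).astype(np.uint8)
for n,(u,v) in dict(m=(317,238),l=(226,298),s=(412,298)).items():
    w=np.zeros(im.shape[:2],np.uint8);w[v-26:v+27,u-42:u+38]=1
    for nm,m,z in(("foot",dark,.025),("bar",grey,.161)):
        cs,_=cv2.findContours(m*w,0,cv2.CHAIN_APPROX_NONE)
        k=max(cs,key=cv2.contourArea);P=plane(c,k.reshape(-1,2),z)[:,:2]
        r=cv2.minAreaRect((P*1000).astype(np.float32));print(n,nm,len(k),np.round(cv2.minAreaRect(k)[0]),np.round(r[0],1),np.round(r[1],1),round(r[2],1))
cv2.imwrite("pics/crop1.png",np.hstack([cv2.resize(im[200:280,270:370],None,fx=4,fy=4,interpolation=2),cv2.resize(cv2.imread("pics/scene0.png")[205:305,300:400],(400,320),interpolation=2)]))
E
```

```text
cam (array([0.50676652, 0.01363907, 1.24504692]), array([[ 0.10083875, -0.0073467 , -0.99489098]]))
m foot 89 [313. 244.] [619.2  21.6] [75.1 45.6] 68.2
m bar 94 [315. 232.] [633.7  16.9] [110.7  13. ] 67.4
l foot 88 [231. 290.] [497.5 227.1] [31.4 77. ] 4.9
l bar 137 [220. 300.] [475.3 227.7] [ 10.9 149.9] 5.5
s foot 145 [408. 299.] [ 485.5 -222.2] [77. 77.] 24.8
s bar 98 [418. 297.] [ 492.8 -219.3] [31.2 72.8] 27.2
```

View pics/crop1.png

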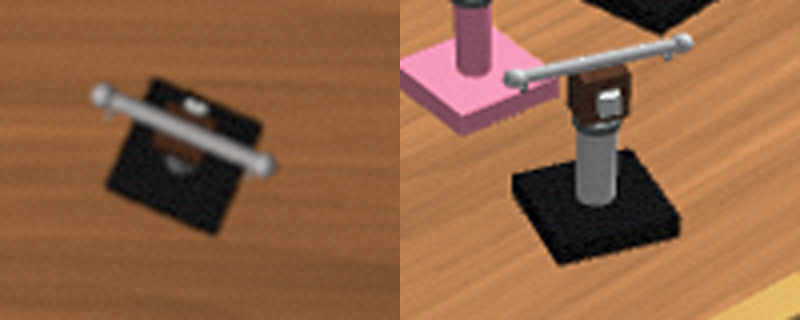

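The middle hanger is at top pixel (317,238): its bar measures about 111 mm, against 150 mm and 73 mm for the other two. The button faces +x/−y. I'll refine with the foot and with a wrist view from above.

```bash
python3 - <<'E'
from h import *
im=cv2.imread("pics/top0.png");c=robot.get_calibration("top")
hsv=cv2.cvtColor(im,cv2.COLOR_BGR2HSV);w=np.zeros(im.shape[:2],np.uint8);w[210:265,290:342]=1
m=cv2.morphologyEx((hsv[...,2]<45).astype(np.uint8)*w,cv2.MORPH_OPEN,np.ones((3,3)))
P=plane(c,np.argwhere(m)[:,::-1],.025)[:,:2];r=cv2.minAreaRect((P*1000).astype(np.float32));print("foot",r)
sc=robot.get_calibration("scene")
for z in(.161,):
  for s in(1,-1):
    a=np.radians(67.4);p=np.array([.6337+s*.05*np.cos(a),.0169+s*.05*np.sin(a),z]);print("bar end in scene",proj(sc,p))
print(robot.ik([.634,.017,.40],[180,0,67.4]),robot.ik([.634,.017,.28],[180,0,67.4]),robot.ik([.634,.017,.188],[180,0,67.4]))
robot.move_pose([.634,.017,.36],[180,0,67.4])
s=robot.observe();print(s["time"],s["tool_pos"],s["tcp_rot"])
wc=robot.get_calibration("wrist");im=robot.grab_frame("wrist");cv2.imwrite("pics/w1.png",im)
np.save("w1.npy",wc,allow_pickle=True);print(wc)
a=np.radians(-22.6)
for p in([.634,.017,.161],[.634,.017,.025]):print(proj(wc,p))
E
```

```text
foot ((633.232421875, 15.918636322021484), (75.0653305053711, 76.2257080078125), 67.7147216796875)
bar end in scene [[369.86464886 217.93659634]]
bar end in scene [[328.15477158 228.73539914]]
[-10.25508498  15.23879992  26.03918874 100.80038882   0.
 102.34491502] [-10.25508498  11.80364041   9.47844469  87.67480428   0.
 102.34491502] [-10.25508498  12.4542113    0.65075251  78.19654121   0.
 102.34491502]
2.6583 [0.63400696 0.01611508 0.35989398] [-1.79995844e+02  9.10484664e-03  6.73278672e+01]
{'vertical_fov': 59.434615996571466, 'cx': 320.5189938058715, 'cy': 233.13130406662944, 'k1': -0.06368826046936735, 'rvec': array([-2.78459416,  0.55893563,  0.08645345]), 'tvec': array([-0.57924836,  0.19198903,  0.51173595])}
[[319.09539938 221.55460479]]
[[319.56722123 183.15578884]]
```

View pics/w1.png

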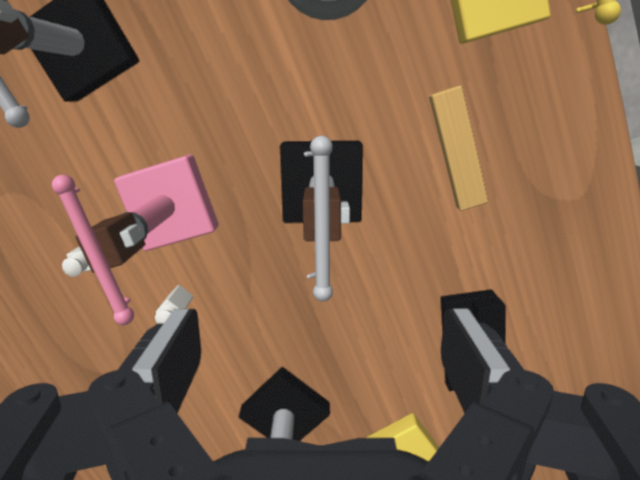

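The wrist view shows the bar ends at (321,147) and (322,292), the foot centred near (321.5,182) and the button to the right of the head. I'll turn these into positions.

```bash
python3 - <<'E'
from h import *
wc=np.load("w1.npy",allow_pickle=True).item();im=cv2.imread("pics/w1.png")
hsv=cv2.cvtColor(im,cv2.COLOR_BGR2HSV)
w=np.zeros(im.shape[:2],np.uint8);w[130:310,270:375]=1
def rect(m,z):
    m=cv2.morphologyEx(m.astype(np.uint8)*w,cv2.MORPH_OPEN,np.ones((3,3)))
    P=plane(wc,np.argwhere(m)[:,::-1],z)[:,:2];return cv2.minAreaRect((P*1000).astype(np.float32))
print("foot",rect(hsv[...,2]<40,.025))
g=(hsv[...,1]<60)&(hsv[...,2]>90)
for a,b in((135,160),(280,302)):
    q=np.argwhere(g[a:b,300:345]);mid=(q.min(0)+q.max(0))/2+[a,300];print(mid,q.max(0)-q.min(0))
E1=plane(wc,[[321,147],[322,292]],.161);d=E1[0]-E1[1];print("ends",E1,np.linalg.norm(d),np.degrees(np.arctan2(d[1],d[0])),E1.mean(0))
E
```

```text
foot ((635.94287109375, 17.201534271240234), (78.0196533203125, 76.53594207763672), 67.95929718017578)
[147.5 317.5] [23 27]
[290.  322.5] [20 19]
ends [[ 0.65405916  0.06170982  0.161     ]
 [ 0.6159692  -0.03125315  0.161     ]] 0.10046371865873432 67.71948753116305 [0.63501418 0.01522833 0.161     ]
```

Bar-end spacing is 100.5 mm, which confirms the middle hanger. All estimates agree within about 1.5 mm, averaging (0.6345, 0.0163) at 67.75°. Next I descend and squeeze.

```bash
python3 - <<'E'
from h import *
def st(t):
    s=robot.observe();print(t,round(s["time"],2),np.round(s["tool_pos"],4),np.round(s["ft_force"],1),round(s["gripper_width"],4),np.round(s["gripper_force"],1))
R=[180,0,67.75]
robot.line_to([.6345,.0163,.30],vel=.12,rotation=R)
st("above")
print(robot.line_to([.6345,.0163,.188],vel=.1,rotation=R,guard=8));st("down")
robot.set_gripper(0.0);robot.pause(.3);st("closed")
cv2.imwrite("pics/w2.png",robot.grab_frame("wrist"))
cv2.imwrite("pics/s2.png",cv2.resize(robot.grab_frame("scene")[150:310,230:430],None,fx=3,fy=3))
E
```

```text
above 3.36 [0.6346 0.0161 0.3007] [0.4 0.5 0.1] 0.085 0.0
False
down 4.62 [0.6349 0.0162 0.1889] [ 0.1  0.3 -0.6] 0.0856 0.0
closed 5.5 [0.6348 0.0162 0.1888] [-0.6 -0.9  5.1] 0.0255 60.2
```

View pics/s2.png

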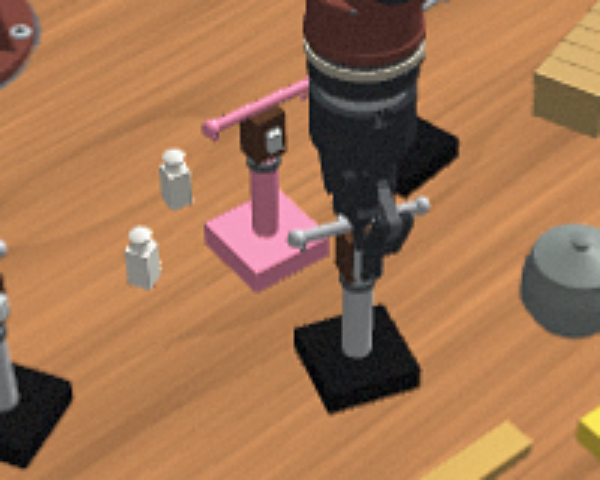

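The view shows the fingers closed on the head below the bar. Opening is 25.5 mm against a 26 mm head, so the button is flush, and side force is near zero. Now pulling.

```bash
python3 - <<'E'
from h import *
def st(t):
    s=robot.observe();print(t,round(s["time"],2),np.round(s["tool_pos"],4),np.round(s["ft_force"],1),round(s["gripper_width"],4),np.round(s["gripper_force"],1))
for dz in(.025,.05,.075,.086):
    print(robot.line_to([.6345,.0163,.188+dz],vel=.05,guard=30));st(dz)
print(robot.line_to([.6345,.0163,.188+.094],vel=.02,guard=15));robot.pause(.4);st("stop")
cv2.imwrite("pics/s3.png",cv2.resize(robot.grab_frame("scene")[110:310,230:430],None,fx=3,fy=3))
E
```

```text
False
0.025 6.25 [0.6348 0.0162 0.2126] [ 6.2 -1.7 -4.5] 0.0254 59.5
False
0.05 6.9 [0.6348 0.0162 0.2374] [ 7.6 -1.6 -3.7] 0.0251 60.2
False
0.075 7.55 [0.6348 0.0162 0.2623] [ 6.5 -1.8 -4.7] 0.0253 60.2
False
0.086 7.92 [0.6348 0.0162 0.2734] [ 7.1 -1.3 -4.8] 0.0256 60.2
True
stop 8.7 [0.6349 0.0161 0.2787] [ 2.1  0.6 -5.5] 0.0255 65.6
```

View pics/s3.png

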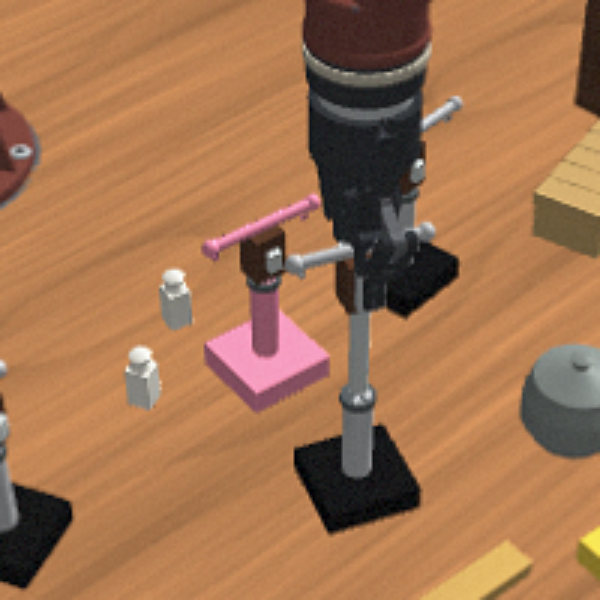

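The rod is fully drawn out. The guard fired at a rise of 89.9 mm, which is the second stop, and the hold is steady with 65 N on the pads. The other hangers and things look unmoved.

```bash
python3 -c "
from plant import robot
s=robot.observe();print(s['time'],s['tool_pos'],s['gripper_force']);print(robot.job_done())"
```

```text
8.75 [0.63492104 0.01613374 0.27873217] 65.57119242846966
the job is handed in; nothing more can be done
None
```

I squeezed the middle hanger's button flush, drew its head up 89.9 mm to the firm second stop, and handed the job in at 8.75 s with the fingers still holding it there; the hand-in call returned no verdict.

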